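Set out the two lidded tea mugs on the bedside table

ROBOT

A 6-joint arm with a two-finger parallel gripper is mounted at the origin on the work surface. World frame = base frame: x ahead of the robot, y to its left, z up, the work surface at z = 0. Lengths are in mm, angles in rad, forces in N, time in s.
With the tool pointing down it reaches from about 350 to 875 mm from the base axis. Payload 4.2 kg.
Tool frame: the origin (TCP) lies midway between the tips of the shut fingers; the grasp point (between the pads) lies 19 mm behind it; z points along the fingers, y is the line along which they close (so a half turn about z gives the same grasp; the last joint's range is limited). The gripper opens to 85 mm and grips with 20 to 120 N. Pads are 22 mm wide; open, the fingers measure 114 mm over their backs; the gripper's body (76 mm by 85 mm) begins 54 mm behind the grasp point. The pads swing forward as they close: fully open they stand 13 mm farther back than shut.
Start: joints at [-0.967, 0.385, 0.008, 0, -1.194, -0.259], TCP at [211.27, -588.187, 231.312] pointing down, gripper open.
Joint ranges: [-3.14, 3.14], [-1.21, 2.06], [-1.07, 1.41], [-3.16, 2.05], [-2.99, -0.16], [-3.1, 3.1]. Speed limits (rad/s): [2.79, 2.79, 3.14, 3.14, 3.14, 3.14].

INTERFACE

Orientations are given as a unit quaternion [x, y, z, w].
In Python, from bench import * gives the robot as it stands.
- The arm moves only by the tool drive_tool, never from a script. Its argument "plan" is a list that holds one entry, the list of rows, each a list of 5 numbers: the closure, from -1 (fully open) to 1 (shut), then the shift along the world's x, y, z in mm, then the turn about the world's z in degrees. A call has 1 to 20 rows; each row shifts and turns the commanded pose from where the row before left it; what a row does not reach is not made up. A row lasts 1/12 s, in which the tool goes at most 41.7 mm and 7.16 degrees, less where a joint would pass 70% of its speed; a pose out of reach is approached as far as the arm can. A call is refused whole if a number of a shift passes 41.7 or a number of a turn 7.16, either way. A call with a gripper value outside its range is refused whole. The fingers move at their own pace and stop on an object; the grip force is fixed at half the most. Time passes only in rows, so rows that do not move let the fingers close. It gives the time, the measured TCP pose, the force, the opening and the grip force at its end, in the units of the state.
- read_state(): the state, without advancing time (a new reading comes with each control period).
- get_image(name): name is "scene" or "top"; returns (picture, depth): 480x640x3 uint8, red, green, blue; 480x640 float32, mm along the optical axis (not along the pixel's ray), 0 where there is no reading.
- camera_model(name): a dict with "fx", "fy", "cx", "cy" (pixels), "distortion" ([k1, k2, p1, p2, k3] as OpenCV has them; the pictures are not rectified), "R" (3x3) and "t" (3): a world point X has camera coordinates R X + t. Camera axes: x right, y down, z forward; pixel columns grow to the right and rows downward; lengths in mm; the calibration is good to about 2 mm. A picture is of the moment at which its call begins. camera_model takes no time and is no camera call.
- job_done(): hands the job in; it is judged then, once.
The state is a dict: "clock": time; "joints": joint angles; "joint_vel": joint speeds; "joint_efforts": joint torques, N m; "position": TCP position; "ee_rot": TCP orientation; "contact_force": force on the tool from outside, world axes, zero at the start; "wrist_torque": the same for the moment, N m; "gripper_width": finger opening in mm; "grasp_force": force on a finger pad.
Only numpy, scipy, OpenCV 4.12 (cv2) and the standard library are available. Lean on these libraries where they do the work, as an engineer would, in place of code of your own. Each camera call takes 0.05 s, during which the arm holds its last target. There are 200 camera calls.

TASK

Set out tea for two on the bedside table: first put the white mug on the round cork coaster and the blue mug on the square slate coaster, each well on its coaster and upright, then hang the steel tea infuser fully home in the white mug, and only then cover each mug with the lid of its own colour, properly seated. Set things down gently, let go of everything, and leave the cream jar, the alarm clock and the tea tin where they are.

Things in the scene. Friction and masses are not known exactly. Their poses are not given: they have to be found in the camera images.
- mug_white: White mug: round body 68 mm across, 88 mm tall, mouth 60 mm across inside, inner floor 6 mm up, 0.25 kg. Loop handle on its own +y side, 18 to 73 mm up, out to 65 mm from the axis, bar 10 mm thick; grip the body along its own x, clear of the handle. Origin: centre of underside, z up. Loose, upright.
- mug_blue: Blue mug: round body 68 mm across, 88 mm tall, mouth 60 mm across inside, inner floor 6 mm up, 0.25 kg. Loop handle on its own +y side, 18 to 73 mm up, out to 65 mm from the axis, bar 10 mm thick; grip the body along its own x, clear of the handle. Origin: centre of underside, z up. Loose, upright.
- infuser: Steel tea basket 60 mm deep, 48 (foot) to 52 mm across, 47 mm inside; collar 66 mm across, 60 to 66 mm up. Level handle on its +y side, 12 wide (x), its black grip 58 to 66 mm up, 42 to 67 mm off axis: pinch it along own x 53 mm off axis. Home: collar on mug rim, origin 28 mm above the mug's; any yaw clears the mug's handle. Origin: centre of underside, z up. 0.07 kg, loose, upright.
- lid_white: White lid, for the white mug over the infuser. Disc 72 mm across, 6 to 12 mm above the origin; knob to lift it by 18 mm across, 12 to 32 mm up; below, a plug 38 mm across, 0 to 6 mm up, drops into the opening. Origin: centre of plug's underside, z up. 0.09 kg, loose, starts knob up. Seated on the infuser's collar, its origin is 88 mm above the mug's.
- lid_blue: Blue lid, for the blue mug. Disc 72 mm across, 6 to 12 mm above the origin; knob to lift it by 18 mm across, 12 to 32 mm up; below, a plug 52 mm across, 0 to 6 mm up, drops into the opening. Origin: centre of plug's underside, z up. 0.09 kg, loose, starts knob up. Seated on the rim, its origin is 82 mm above the mug's.
- coaster_cork: Round brown cork coaster, 100 mm across and 6 mm thick, stuck to the table. Origin: centre of its underside; z up. Place of the white mug.
- coaster_slate: Square near-black slate coaster, 100 x 100 mm and 6 mm thick, stuck to the table. Origin: centre of its underside; z up, x and y along its sides. Place of the blue mug.
- jar: Bystander: low white cream jar with an orange cap, 66 mm across, 49 mm tall. Origin: centre of the underside. Leave it alone.
- clock: Bystander: red alarm clock with a white dial, 50 x 90 mm, 85 mm tall, beyond the tea things. Origin: centre of the underside. Leave it alone.
- tea_tin: Bystander: green round tea tin with a brass-coloured cap, 73 mm across, 90 mm tall, beyond the tea things. Origin: centre of the underside. Leave it alone.

How it is judged:
By the outcome, as a careful person would: the job done as asked, in the order asked, and still so for the second after the job is handed in, with the robot touching nothing.
It also fails if it takes over 138 s, if anything falls off the work surface, if the arm or the gripper's body presses on something with over 40 N, if the wrist force passes 120 N, or if a joint passes its speed limit or range.

## Working session

There is one attempt and no reset: what is moved stays moved. The work goes in short steps, Python scripts to look and compute and a tool call to move; the robot and the scene stay as the last step left them, time stands still between calls to the robot, and variables do not carry over. Pictures are saved under pics/ and viewed, at most 17 in all, crops included, and the job is handed in when it is done.

Besides the shell and the picture viewer there is one more tool, called as a command line: name --argument value ..., lists and objects as JSON in quotes. drive_tool: Moves the arm, as the interface text tells. Its arguments: {"type":"object","properties":{"plan":{"type":"array"}},"required":["plan"]}

```bash
mkdir -p pics; ls
python3 - <<'E'
from bench import *
import cv2,numpy as np
for n in("top","scene"):
    p,d=get_image(n); cv2.imwrite(f"pics/{n}0.png",p[:,:,::-1]); np.savez(f"{n}0.npz",p=p,d=d)
    m=camera_model(n); print(n,m)
s=read_state(); print(s)
E
```

```text
pics
top {'fx': 552.6127468991534, 'fy': 552.6127468991534, 'cx': 313.4591338102946, 'cy': 246.1540026107893, 'distortion': array([-0.04207216,  0.        ,  0.        ,  0.        ,  0.        ]), 'R': array([[-0.01453767, -0.9996936 ,  0.02003398],
       [-0.99390346,  0.01225766, -0.10957038],
       [ 0.10929124, -0.02150474, -0.99377712]]), 't': array([  -6.99363179,  571.25614007, 1413.80277783])}
scene {'fx': 596.2988529252176, 'fy': 596.2988529252176, 'cx': 313.243555434952, 'cy': 240.30193995586208, 'distortion': array([-0.06887653,  0.        ,  0.        ,  0.        ,  0.        ]), 'R': array([[ 0.27355682,  0.96175097, -0.01420329],
       [ 0.6527227 , -0.19646354, -0.73167968],
       [-0.70648407,  0.19088515, -0.68150064]]), 't': array([-138.2414003 , -324.53079472, 1765.00783103])}
{'clock': 0.1, 'joints': array([-9.67420025e-01,  3.85483156e-01,  6.77151117e-03, -4.66728430e-04,
       -1.19401513e+00, -2.58558277e-01]), 'joint_vel': array([ 0.0006449 , -0.00104532,  0.00422174, -0.00061761, -0.00100678,
       -0.00118217]), 'joint_efforts': array([ 2.71288891e-04, -3.93320739e+01,  1.88929600e+01,  4.19783413e+00,
       -2.52548227e-03,  2.10979778e-06]), 'position': array([ 211.08722553, -587.7158929 ,  230.32769313]), 'ee_rot': array([-1.71471262e-01,  9.85188625e-01,  9.67579865e-04, -2.06144110e-04]), 'contact_force': array([ 0.3732599 , -0.67436895, -0.45173611]), 'wrist_torque': array([0.00360789, 0.02212506, 0.0796612 ]), 'grasp_force': 0.0, 'gripper_width': 85.44983819616768}
```

View pics/top0.png

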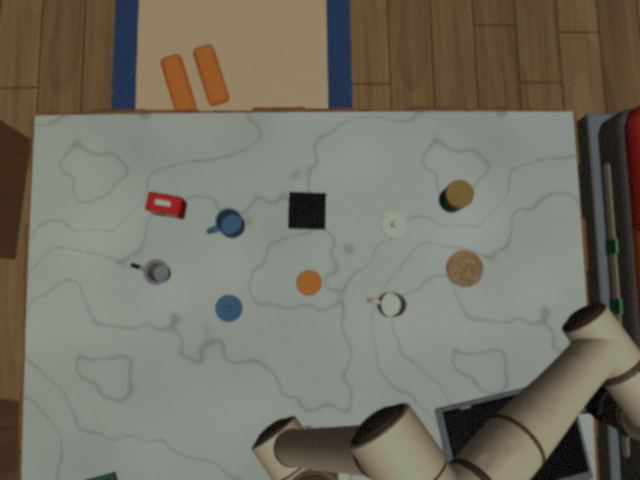

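View pics/scene0.png

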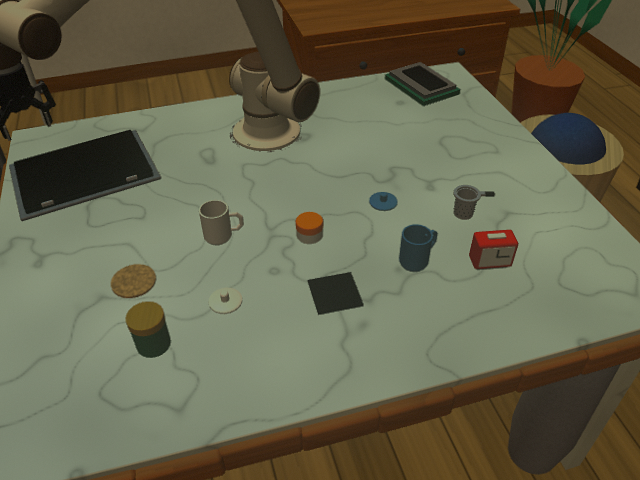

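```bash
cat > h.py <<'E'
from bench import *
import cv2,numpy as np
def ray(n,uv,z):
    m=camera_model(n);K=np.array([[m['fx'],0,m['cx']],[0,m['fy'],m['cy']],[0,0,1]])
    q=cv2.undistortPoints(np.array(uv,float).reshape(-1,1,2),K,m['distortion']).reshape(-1,2)
    d=np.c_[q,np.ones(len(q))]@m['R'];c=-m['R'].T@m['t']
    return (c+d*((z-c[2])/d[:,2])[:,None])[:,:2]
def cloud(n,d):
    m=camera_model(n);K=np.array([[m['fx'],0,m['cx']],[0,m['fy'],m['cy']],[0,0,1]])
    v,u=np.mgrid[:480,:640];q=cv2.undistortPoints(np.c_[u.ravel(),v.ravel()].astype(float).reshape(-1,1,2),K,m['distortion']).reshape(-1,2)
    return ((np.c_[q,np.ones(len(q))]*d.reshape(-1,1)-m['t'])@m['R']).reshape(480,640,3)
E
python3 - <<'E'
from h import *
A={}
for n in("top","scene"):
    f=np.load(n+"0.npz");A[n]=(f['p'],cloud(n,f['d']))
guess=dict(mw=((391,304),88),mb=((229,223),88),inf=((156,271),66),lw=((393,225),12),lb=((229,308),12),cork=((464,268),6),slate=((307,211),6),jar=((309,283),49),tin=((459,194),90),clock=((166,205),85))
for k,(uv,z) in guess.items():
    g=ray("top",[uv],z)[0];print(k,g.round(1),z)
    for n in A:
        p,c=A[n];r=np.hypot(c[...,0]-g[0],c[...,1]-g[1])
        m=(r<75)&(c[...,2]>z-5)&(c[...,2]<z+6)
        if m.sum()<5: print(n,'none');continue
        P=c[m];print('  ',n,m.sum(),P.mean(0).round(1),P.min(0).round(1),P.max(0).round(1),p[m].mean(0).round())
p,c=A["top"];m=(abs(c[...,2])<8)&(c[...,0]>300)&(c[...,0]<800)&(abs(c[...,1])<300);print(c[m][:,2].mean(),c[m][:,2].std())
p,c=A["scene"];m=(abs(c[...,2])<8)&(c[...,0]>300)&(c[...,0]<800)&(abs(c[...,1])<300);print(c[m][:,2].mean(),c[m][:,2].std())
t=A["top"][0][170:345,110:510,::-1];cv2.imwrite("pics/topz.png",cv2.resize(t,(800,350),interpolation=cv2.INTER_CUBIC))
E
```

```text
mw [ 417.4 -204.7] 88
   top 118 [ 414.1 -212.3   87.7] [ 382.4 -245.4   83.1] [ 447.4 -179.2   93. ] [129. 132. 121.]
   scene 140 [ 419.2 -213.9   86.2] [ 381.6 -247.2   83. ] [ 454.9 -180.8   90.6] [112. 112.  89.]
mb [626.2 198.5] 88
   top 128 [630.9 201.3  87.5] [597.9 168.1  83. ] [665.1 233.8  92.4] [60. 78. 88.]
   scene 149 [635.3 198.6  86.1] [599.  166.9  83. ] [669.7 231.8  91. ] [47. 66. 70.]
inf [508.9 386.1] 66
   top 278 [509.6 398.4  65.5] [475.8 355.1  61.1] [539.3 450.9  71.5] [92. 94. 94.]
   scene 229 [513.8 395.   64.3] [477.7 352.8  61. ] [543.9 448.7  70.1] [81. 83. 73.]
lw [ 627.5 -228.5] 12
   top 480 [ 628.5 -230.2   11.8] [ 560.6 -302.3    7. ] [ 693.2 -162.6   17.8] [145. 150. 137.]
   scene 576 [ 635.7 -231.9   10.4] [ 594.7 -267.4    7. ] [ 669.5 -195.9   17.8] [138. 145. 116.]
lb [413.3 208.1] 12
   top 521 [412.  209.7  11.7] [340.6 150.9   7. ] [470.5 279.5  18. ] [ 64.  87. 104.]
   scene 336 [420.9 207.7  10.5] [380.1 172.5   7. ] [453.5 245.5  17.9] [53. 79. 86.]
cork [ 510.2 -416.9] 6
   top 1407 [ 508.5 -417.3    5. ] [ 435.5 -491.8    1. ] [ 5
[... 351 characters left out ...]
48. 39.]
jar [474.3  -1.5] 49
   top 459 [474.8  -1.2  49. ] [443.5 -32.5  44.1] [505.3  31.9  54.9] [140.  93.  50.]
   scene 395 [480.4  -2.5  47.2] [443.3 -33.8  44.1] [513.5  29.4  51.8] [140.  75.  18.]
tin [ 694.3 -387.6] 90
   top 569 [ 696.1 -389.5   89.9] [ 660.5 -425.1   85.1] [ 731.8 -354.    95.9] [106.  90.  52.]
   scene 899 [ 700.2 -390.9   89.4] [ 661.1 -428.    85. ] [ 734.8 -354.4   94.7] [104.  87.  38.]
clock [674.7 358.6] 85
   top 248 [680.7 366.7  82.9] [652. 324.  80.] [709.4 409.9  89.4] [139.  72.  65.]
   scene 109 [685.9 367.5  82.5] [663.6 335.1  80.1] [712.6 402.7  87.4] [134. 108.  84.]
-0.0780648195695516 3.1804576170962964
-1.221322214642897 2.429496902462158
```

View pics/topz.png

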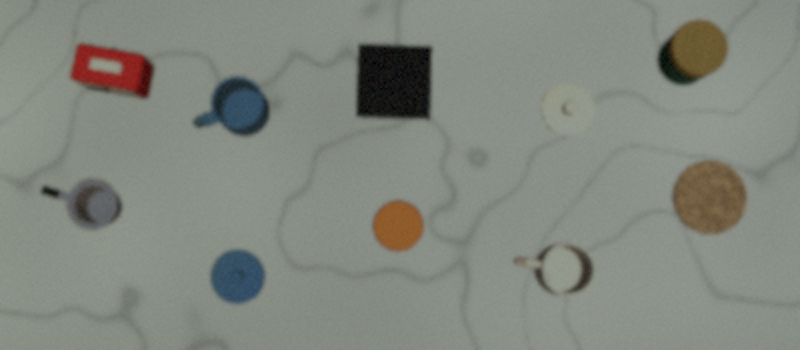

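```bash
cat > m.py <<'E'
from h import *
def hsv(p): return cv2.cvtColor(p,cv2.COLOR_RGB2HSV)
def comp(n,mask,z,c,r=70):
    # contour point set on plane z, component nearest c
    k,l,s,ce=cv2.connectedComponentsWithStats(mask.astype(np.uint8))
    best=min((i for i in range(1,k) if s[i,4]>60),key=lambda i:np.hypot(*(ray(n,[ce[i]],z)[0]-c)))
    cs,_=cv2.findContours((l==best).astype(np.uint8),cv2.RETR_EXTERNAL,cv2.CHAIN_APPROX_NONE)
    return ray(n,max(cs,key=len).reshape(-1,2),z),s[best,4]
E
python3 - <<'E'
from m import *
for n in("top","scene"):
    f=np.load(n+"0.npz");p=f['p'];h=hsv(p);H,S,V=[h[...,i].astype(int) for i in range(3)];print(n)
    blue=(H>95)&(H<125)&(S>70)
    T=dict(lb=(blue,12,(412,209)),cork=((H<22)&(S>55)&(V<190),6,(510,-418)),slate=((V<48)&(S<120),6,(670,0)),jar=((H<22)&(S>150),49,(474,-1)),mb=(blue,88,(630,201)),tin=((H>12)&(H<35)&(S>90),90,(695,-389)))
    for k,(m,z,c) in T.items():
        P,a=comp(n,m,z,c);
        (e,r)=cv2.minEnclosingCircle(P.astype(np.float32))[:2];el=cv2.fitEllipse(P.astype(np.float32))
        print(k,a,'encl',np.round(e,1),round(r,1),'ell',np.round(el[0],1),np.round(el[1],1),round(el[2]),'mm',((P.min(0)+P.max(0))/2).round(1))
        if k=='slate':print(cv2.minAreaRect(P.astype(np.float32)))
    for k,uv in(dict(wl=[(393,225),(400,225),(380,225)],wm=[(391,304),(375,301)]) if n=='top' else dict(wl=[(225,303),(215,300),(205,300)],wm=[(215,225),(215,200)])).items():
        print(k,[h[v,u].tolist() for u,v in uv])
E
```

```text
top
lb 514 encl [413.4 209.7] 33.4 ell [413.5 209.7] [63.6 65.2] 162 mm [413.4 209.4]
cork 1030 encl [ 509.7 -417.9] 49.1 ell [ 509.4 -418.2] [94.4 95.8] 23 mm [ 509.  -418.2]
slate 1124 encl [670.6   2. ] 63.1 ell [671.    1.9] [105.7 107.4] 11 mm [671.8   1.9]
((671.7120971679688, 1.970672607421875), (93.7899398803711, 92.5184555053711), 89.0401382446289)
jar 402 encl [475.5  -0.6] 29.3 ell [475.8  -0.7] [54.8 56.7] 20 mm [475.6  -1.5]
mb 595 encl [620.2 207.3] 43.6 ell [626.5 202.3] [65.5 79.6] 12 mm [628.8 207.2]
tin 626 encl [ 693.5 -385. ] 38.6 ell [ 693.6 -385.3] [66.1 76.4] 37 mm [ 693.1 -385.1]
wl [[30, 34, 129], [43, 20, 153], [43, 22, 141]]
wm [[45, 20, 153], [34, 24, 146]]
scene
lb 317 encl [418.5 205.6] 34.7 ell [418.5 205.9] [63.5 67.3] 37 mm [418.5 206.3]
cork 1148 encl [ 514.5 -420.2] 50.9 ell [ 514.3 -419.6] [96.9 99.1] 105 mm [ 514.5 -419.2]
slate 1559 encl [675.1  -0.7] 68.1 ell [675.2  -0.9] [112.8 114.7] 168 mm [ 6.751e+02 -5.000e-01]
((674.8206787109375, -0.42081451416015625), (98.02954864501953, 99.63069915771484), 87.39015197753906)
jar 523 encl [488.2  -5. ] 40.7 ell [488.4  -5.3] [62.9 80.7] 74 mm [488.2  -5.1]
mb 89 encl [635.4 201.6] 36.5 ell [635.7 199.1] [60.7 64.8] 11 mm [637.3 201.6]
tin 1066 encl [ 708.1 -389. ] 43.4 ell [ 708.  -389.8] [71.6 85.9] 99 mm [ 708.1 -390.1]
wl [[40, 50, 153], [40, 52, 152], [43, 43, 143]]
wm [[21, 69, 85], [35, 47, 135]]
```

```bash
cat > fit.py <<'E'
from m import *
from scipy.optimize import least_squares
def fit(n,d,g,z,band,rmax,ring=None):
    c=cloud(n,d);g=np.array(g,float)
    r=np.hypot(c[...,0]-g[0],c[...,1]-g[1]);m=(r<rmax)&(c[...,2]>z-band)&(c[...,2]<z+band+4)
    v,u=np.nonzero(m);P=ray(n,np.c_[u,v],z)
    if ring is None:
        e=((P.max(0)+P.min(0))/2);return e,len(P),P
    s=least_squares(lambda q:np.hypot(*(P-q).T)-ring,g,loss='soft_l1',f_scale=2)
    return s.x,len(P),P
def handle(n,d,ctr,r0,r1,z0,z1):
    c=cloud(n,d);D=c[...,:2]-ctr;r=np.hypot(D[...,0],D[...,1])
    m=(r>r0)&(r<r1)&(c[...,2]>z0)&(c[...,2]<z1);D=D[m];a=np.arctan2(D[:,1].mean(),D[:,0].mean());return np.degrees(a),m.sum()
E
python3 - <<'E'
from fit import *
for n in("top","scene"):
    f=np.load(n+"0.npz");d=f['d'];print(n);o=np.zeros(2) if n=='top' else np.array([4.5,-2])
    for k,g,z,h in(("mw",(414.5,-212.5),88,1),("mb",(631,201),88,1),("inf",(508,388),66,2)):
        e,N,P=fit(n,d,np.array(g)+o,z,5,42,32 if h==1 else None)
        if h==2:
            e=np.array(g)+o
            for _ in range(3):
                Q=P[np.hypot(*(P-e).T)<36]; e=(Q.max(0)+Q.min(0))/2
        print(k,e.round(1),N,handle(n,d,e,44,64,20,85) if h==1 else handle(n,d,e,44,66,50,75))
    c=cloud(n,d);h=hsv(f['p']).astype(int);g=np.array([629,-231])+o
    r=np.hypot(*(np.moveaxis(c[...,:2],2,0)-g[:,None,None]))
    m=(r<34)&(c[...,2]>18)&(c[...,2]<40);print('lw knob',m.sum(),c[m].mean(0))
    g=np.array([413,209])+o;r=np.hypot(*(np.moveaxis(c[...,:2],2,0)-g[:,None,None]))
    m=(r<34)&(c[...,2]>18)&(c[...,2]<40);print('lb knob',m.sum(),c[m].mean(0))
    # lid white by saturation contrast
    uv=(393,225) if n=='top' else (225,300)
    S=cv2.GaussianBlur(h[...,1].astype(np.float32),(0,0),.7);V=h[...,2]
    print(np.round(S[uv[1],uv[0]-24:uv[0]+26:2]),V[uv[1],uv[0]-24:uv[0]+26:2])
E
```

```text
top
mw [ 415.7 -212.5] 119 (np.float64(78.59914207075492), np.int64(37))
mb [631.  200.8] 130 (np.float64(110.94429207751628), np.int64(48))
inf [507.7 390. ] 242 (np.float64(73.82035486759226), np.int64(37))
lw knob 57 [ 630.17161716 -230.52051453   27.00039149]
lb knob 48 [413.84185181 208.4248193   29.11861712]
[14. 15. 12. 12. 13. 16. 25. 24. 23. 24. 25. 27. 32. 28. 26. 22. 22. 21.
 21. 17. 15. 14. 14. 13. 14.] [143 146 144 144 145 139 142 153 152 152 152 118 129 148 150 149 151 153
 154 150 145 147 146 145 146]
scene
mw [ 421.5 -213.7] 140 (np.float64(78.50215150495613), np.int64(95))
mb [636.5 198.2] 149 (np.float64(109.72029760961316), np.int64(66))
inf [512.3 386.2] 202 (np.float64(74.24179734220364), np.int64(44))
lw knob 72 [ 634.98176208 -231.83322725   27.05876623]
lb knob 45 [418.67243595 208.66202756  27.51196582]
[44. 44. 43. 43. 51. 51. 52. 52. 52. 53. 59. 69. 66. 61. 55. 54. 54. 54.
 55. 55. 57. 42. 43. 44. 44.] [145 144 143 146 152 153 151 152 152 152  99  86  82  69 139 150 150 148
 149 145 136 144 143 142 142]
```

drive_tool --plan '[[[-1, 13, 23.4, 0, 3.7], [-1, 13, 23.4, 0, 3.7], [-1, 13, 23.4, 0, 3.7], [-1, 13, 23.4, 0, 3.7], [-1, 13, 23.4, 0, 3.7], [-1, 13, 23.4, 0, 3.7], [-1, 13, 23.4, 0, 3.7], [-1, 13, 23.4, 0, 3.7], [-1, 13, 23.4, 0, 3.7], [-1, 13, 23.4, 0, 3.7], [-1, 13, 23.4, 0, 3.7], [-1, 13, 23.4, 0, 3.7], [-1, 13, 23.4, 0, 3.7], [-1, 13, 23.4, 0, 3.7], [-1, 13, 23.4, 0, 3.7], [-1, 12, 23.4, 0, 3.7], [-1, 0, 0, -20, 0], [-1, 0, 0, -20, 0], [-1, 0, 0, -20, 0], [-1, 0, 0, 0, 0]]]'

```text
clock: 1.77
position: [415.4, -212.7, 167.5]
ee_rot: [-0.636, 0.772, 0.004, -0.002]
contact_force: [0.0, 0.0, -1.0]
gripper_width: 85.6
grasp_force: 0.0
```

drive_tool --plan '[[[-1, 0, 0, 0, 0], [-1, 0, 0, 0, 0], [-1, 0, 0, 0, 0]]]'

```text
clock: 2.02
position: [419.1, -214.2, 172.6]
ee_rot: [-0.636, 0.772, -0.001, 0.001]
contact_force: [-0.1, -0.6, 0.1]
gripper_width: 85.4
grasp_force: 0.0
```

Run:
```python
from h import *
s=read_state();print(s['position'],s['joint_vel'],s['joints'])
for n in("top","scene"):
    p,d=get_image(n);np.savez(f"{n}1.npz",p=p,d=d)
    a=(slice(220,400),slice(300,480)) if n=='top' else (slice(60,300),slice(100,340))
    cv2.imwrite(f"pics/{n}1.png",cv2.resize(p[a][:,:,::-1],None,fx=2.2,fy=2.2))
a,b=[cv2.imread(f"pics/{n}1.png") for n in("top","scene")];h=max(a.shape[0],b.shape[0])
c=np.zeros((h,a.shape[1]+b.shape[1],3),np.uint8);c[:a.shape[0],:a.shape[1]]=a;c[:b.shape[0],a.shape[1]:]=b
f=min(1,800/c.shape[1]);cv2.imwrite("pics/c1.png",cv2.resize(c,None,fx=f,fy=f));print(f)
```

```text
[ 419.13310097 -214.15376265  172.64832249] [-0.00137067 -0.00359934 -0.00166526 -0.00381126  0.00348554 -0.0008533 ] [-1.25731485e-01  1.77038633e-01 -4.46748364e-01  4.30396605e-04
 -9.44360764e-01 -6.73646287e-02]
0.8658008658008658
```

View pics/c1.png

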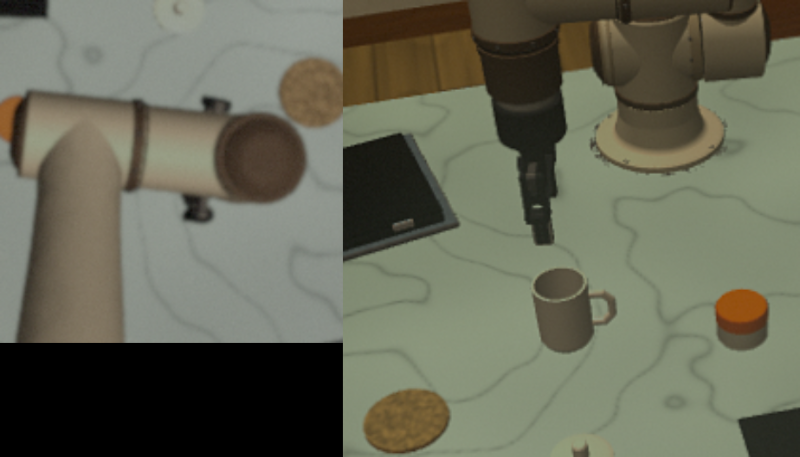

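drive_tool --plan '[[[-1, 0, 0, -18, 0], [-1, 0, 0, -18, 0], [-1, 0, 0, -18, 0], [-1, 0, 0, -18, 0], [-1, 0, 0, -18, 0], [-1, 0, 0, -18, 0], [-1, 0, 0, -18, 0], [-1, 0, 0, -9, 0], [-1, 0, 0, 0, 0], [0, 0, 0, 0, 0], [0.2, 0, 0, 0, 0], [0.4, 0, 0, 0, 0], [0.6, 0, 0, 0, 0], [1, 0, 0, 0, 0], [1, 0, 0, 0, 0], [1, 0, 0, 0, 0]]]'

```text
clock: 3.45
position: [419.0, -214.0, 37.5]
ee_rot: [-0.636, 0.772, -0.001, 0.0]
contact_force: [-1.3, 0.5, 7.1]
gripper_width: 65.7
grasp_force: 68.1
```

Run:
```python
from bench import *
s=read_state();print(s['position'],s['contact_force'],s['gripper_width'],s['grasp_force'])
```

```text
[ 418.95009345 -213.956704     37.46574613] [-1.25606772  0.54480751  7.08460961] 65.70372185793337 68.13335462473333
```

drive_tool --plan '[[[1, 0, 0, 3, 0], [1, 0, 0, 7, 0], [1, 0, 0, 15, 0], [1, 0, 0, 20, 0], [1, 0, 0, 15, 0], [1, 4.7, -10.3, 0, 0], [1, 9.3, -20.6, 0, 0], [1, 9.3, -20.6, 0, 0], [1, 9.3, -20.6, 0, 0], [1, 9.3, -20.6, 0, 0], [1, 9.3, -20.6, 0, 0], [1, 9.3, -20.6, 0, 0], [1, 9.3, -20.6, 0, 0], [1, 9.3, -20.6, 0, 0], [1, 9.3, -20.6, 0, 0], [1, 4.9, -10.1, -10, 0], [1, 0, 0, -15, 0], [1, 0, 0, 0, 0], [1, 0, 0, 0, 0], [1, 0, 0, 0, 0]]]'

```text
clock: 5.12
position: [511.3, -419.6, 71.1]
ee_rot: [-0.636, 0.772, 0.0, -0.0]
contact_force: [1.0, -0.6, -2.8]
gripper_width: 65.8
grasp_force: 67.7
```

Run:
```python
from h import *
s=read_state();print(s['position'],s['contact_force'],s['gripper_width'],s['grasp_force'])
p,d=get_image("scene");np.savez("scene2.npz",p=p,d=d)
cv2.imwrite("pics/s2.png",cv2.resize(p[120:360,40:340,::-1],None,fx=2.4,fy=2.4))
```

```text
[ 511.34581447 -419.64034803   71.06056702] [ 1.03432825 -0.60272429 -2.84482797] 65.7969867909214 67.70591388456523
```

View pics/s2.png

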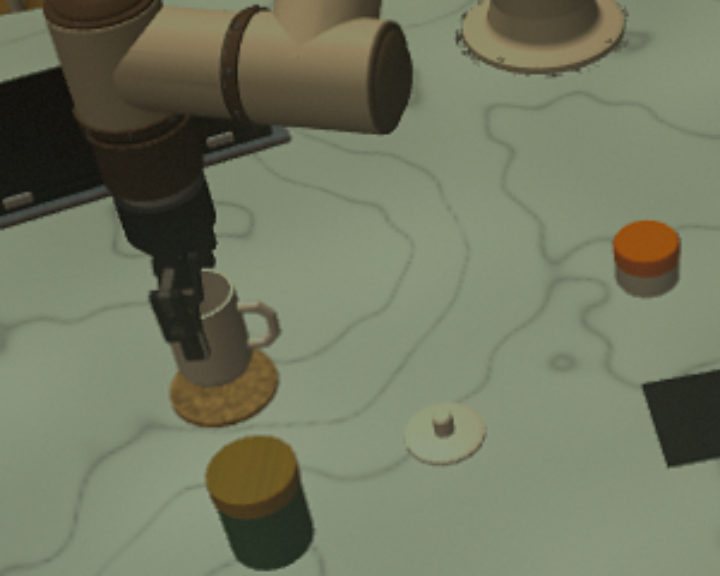

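drive_tool --plan '[[[1, 0, 0, -6, 0], [1, 0, 0, -8, 0], [1, 0, 0, -6, 0], [1, 0, 0, -4, 0], [1, 0, 0, -2, 0], [1, 0, 0, -1, 0], [1, 0, 0, -0.8, 0], [1, 0, 0, -0.7, 0], [1, 0, 0, 0, 0], [1, 0, 0, 0, 0]]]'

```text
clock: 6.0
position: [511.4, -419.5, 43.6]
ee_rot: [-0.636, 0.772, 0.0, -0.0]
contact_force: [-3.0, 3.4, 3.0]
gripper_width: 65.3
grasp_force: 68.1
```

drive_tool --plan '[[[0.2, 0, 0, 0, 0], [-0.3, 0, 0, 0, 0], [-0.6, 0, 0, 0, 0], [-1, 0, 0, 0, 0], [-1, 0, 0, 0, 0], [-1, 0, 0, 8, 0], [-1, 0, 0, 20, 0], [-1, 0, 0, 30, 0], [-1, 0, 0, 35, 0], [-1, 0, 0, 25, 0], [-1, 11, 36, 0, 2.8], [-1, 11, 36, 0, 2.8], [-1, 11, 36, 0, 2.8], [-1, 11, 36, 0, 2.8], [-1, 11, 36, 0, 2.8], [-1, 11, 36, 0, 2.8], [-1, 11, 36, 0, 2.8], [-1, 11, 36, 0, 2.8], [-1, 11, 36, 0, 2.8], [-1, 11, 36, 0, 2.8]]]'

```text
clock: 7.67
position: [622.4, -57.7, 161.8]
ee_rot: [0.804, -0.594, 0.001, -0.001]
contact_force: [0.2, -0.6, 0.5]
gripper_width: 85.5
grasp_force: 0.0
```

Run:
```python
from fit import *
s=read_state();print(s['position'],s['joints'])
o=np.array([4.5,-2])
for n in("top","scene"):
    p,d=get_image(n);np.savez(f"{n}3.npz",p=p,d=d)
    g=np.array((509.5,-418.))+(o if n=='scene' else 0)
    e,N,P=fit(n,d,g,94,5,45,32);print(n,e.round(1),N,handle(n,d,e,44,64,26,91),e-np.array([[509.3,-418.2],[514.4,-419.6]])[n=='scene'])
```

```text
[622.42295329 -57.67519087 161.78127826] [ 1.66261974e-01  4.37777079e-01 -9.10171891e-02  3.46772871e-04
 -1.03998145e+00  1.32243150e-01]
top [ 509.7 -416.8] 129 (np.float64(78.89456236908), np.int64(45)) []
scene [ 515.6 -419.3] 185 (np.float64(79.15651823116909), np.int64(111)) [[[ 6.3342781  -1.14513215]
  [ 1.2342781   0.25486785]]]
```

drive_tool --plan '[[[-1, 1.3, 28.8, 0, 0.4], [-1, 1.3, 28.8, 0, 0.4], [-1, 1.3, 28.8, 0, 0.4], [-1, 1.3, 28.8, 0, 0.4], [-1, 1.3, 28.8, 0, 0.4], [-1, 1.3, 28.8, 0, 0.4], [-1, 1.4, 28.8, 0, 0.4], [-1, 1.4, 28.8, 0, 0.4], [-1, 1.5, 28.7, 0, 0], [-1, 0, 0, 0, 0], [-1, 0, 0, 0, 0], [-1, 0, 0, -20, 0], [-1, 0, 0, -20, 0], [-1, 0, 0, -20, 0], [-1, 0, 0, -20, 0], [-1, 0, 0, -20, 0], [-1, 0, 0, -16, 0], [-1, 0, 0, -9, 0], [-1, 0, 0, 0, 0], [-1, 0, 0, 0, 0]]]'

```text
clock: 9.43
position: [634.1, 198.7, 36.2]
ee_rot: [0.82, -0.573, 0.0, 0.0]
contact_force: [0.1, 0.6, -0.0]
gripper_width: 85.3
grasp_force: 0.0
```

drive_tool --plan '[[[0, 0, 0, 0, 0], [0.2, 0, 0, 0, 0], [0.4, 0, 0, 0, 0], [0.6, 0, 0, 0, 0], [1, 0, 0, 0, 0], [1, 0, 0, 0, 0], [1, 0, 0, 0, 0]]]'

```text
clock: 10.02
position: [634.8, 200.0, 37.7]
ee_rot: [0.82, -0.572, 0.001, -0.001]
contact_force: [0.3, -0.7, 6.3]
gripper_width: 65.7
grasp_force: 67.8
```

drive_tool --plan '[[[1, 0, 0, 3, 0], [1, 0, 0, 7, 0], [1, 0, 0, 15, 0], [1, 0, 0, 20, 0], [1, 0, 0, 15, 0], [1, 2, -10, 0, 0], [1, 3.9, -19.8, 0, 0], [1, 3.9, -19.8, 0, 0], [1, 3.9, -19.8, 0, 0], [1, 3.9, -19.8, 0, 0], [1, 3.9, -19.8, 0, 0], [1, 3.9, -19.8, 0, 0], [1, 3.9, -19.8, 0, 0], [1, 3.9, -19.8, 0, 0], [1, 3.9, -19.8, 0, 0], [1, 2.4, -10.5, -10, 0], [1, 0, 0, -15, 0], [1, 0, 0, 0, 0], [1, 0, 0, 0, 0], [1, 0, 0, 0, 0]]]'

```text
clock: 11.68
position: [673.0, 1.1, 70.4]
ee_rot: [0.82, -0.572, -0.0, 0.0]
contact_force: [0.0, 0.4, -2.2]
gripper_width: 65.5
grasp_force: 67.4
```

drive_tool --plan '[[[1, 0, 0, -6, 0], [1, 0, 0, -8, 0], [1, 0, 0, -6, 0], [1, 0, 0, -4, 0], [1, 0, 0, -2, 0], [1, 0, 0, -1, 0], [1, 0, 0, -0.8, 0], [1, 0, 0, -0.7, 0], [1, 0, 0, 0, 0], [1, 0, 0, 0, 0]]]'

```text
clock: 12.52
position: [672.7, 0.8, 43.8]
ee_rot: [0.82, -0.572, -0.0, 0.0]
contact_force: [-4.5, 0.9, 5.5]
gripper_width: 65.5
grasp_force: 68.1
```

drive_tool --plan '[[[0.2, 0, 0, 0, 0], [-0.3, 0, 0, 0, 0], [-0.6, 0, 0, 0, 0], [-1, 0, 0, 0, 0], [-1, 0, 0, 0, 0], [-1, 0, 0, 8, 0], [-1, 0, 0, 20, 0], [-1, 0, 0, 30, 0], [-1, 0, 0, 35, 0], [-1, 0, 0, 25, 0], [-1, -7, 33, 0, -3.6], [-1, -7, 33, 0, -3.6], [-1, -7, 33, 0, -3.6], [-1, -7, 33, 0, -3.6], [-1, -7, 33, 0, -3.6], [-1, -7, 33, 0, -3.6], [-1, -7, 33, 0, -3.6], [-1, -7, 33, 0, -3.6], [-1, -7, 33, 0, -3.6], [-1, -7, 33, 0, -3.6]]]'

```text
clock: 14.18
position: [602.9, 332.5, 161.1]
ee_rot: [-0.602, 0.799, -0.0, 0.001]
contact_force: [0.9, -0.7, -0.1]
gripper_width: 85.7
grasp_force: 0.0
```

Run:
```python
from fit import *
s=read_state();print(s['position'],s['joints'])
o=np.array([4.5,-2])
for n in("top","scene"):
    p,d=get_image(n);np.savez(f"{n}4.npz",p=p,d=d)
    for nm,g in(("w",(509.7,-416.8)),("b",(671.5,2))):
        g=np.array(g)+(o if n=='scene' else 0)
        e,N,P=fit(n,d,g,94,5,45,32);print(n,nm,e.round(1),N,handle(n,d,e,44,64,26,91))
    f=np.load(n+"0.npz");c=cloud(n,f['d']);V=f['p'].max(2).astype(int)
    g=np.array((524,439.))+(o/2 if n=='scene' else -o/2)
    m=(np.hypot(c[...,0]-g[0],c[...,1]-g[1])<30)&(V<55)&(c[...,2]>40)
    v,u=np.nonzero(m);Q=ray(n,np.c_[u,v],64);print('grip',len(Q),Q.mean(0).round(1),Q.min(0).round(1),Q.max(0).round(1),np.ptp(c[m][:,2]) if len(Q) else 0)
    # collar outline: fit ring of collar points annulus 24..33 -> mean of full annulus pts
    e=np.array((507.7,390.))+(o if n=='scene' else 0);_,_,P=fit(n,f['d'],e,66,5,36)
    for _ in range(4):
        cc,r=cv2.minEnclosingCircle(P[np.hypot(*(P-e).T)<35].astype(np.float32));e=np.array(cc)
    print('collar',e.round(1),r)
```

```text
[602.89797413 332.5496246  161.12465114] [ 7.38394066e-01  5.40772627e-01  8.38047275e-02  2.77429768e-04
 -1.11260989e+00 -1.01802261e+00]
top w [ 509.7 -416.7] 137 (np.float64(79.00564733809091), np.int64(45))
top b [669.5   2.5] 121 (np.float64(111.0671996968345), np.int64(46))
grip 16 [523.4 440.5] [519.8 432.6] [527.6 448. ] 14.2221152636602
collar [507.2 390.4] 34.79347610473633
scene w [ 515.8 -419.4] 186 (np.float64(79.25086813578473), np.int64(108))
scene b [675.3   0.7] 184 (np.float64(109.89296133288079), np.int64(99))
grip 33 [527.4 437.4] [519.7 424.6] [535.  448.8] 11.667349257426835
collar [513.  387.4] 34.70044708251953
```

drive_tool --plan '[[[-1, -15.6, 21.7, 0, 0], [-1, -15.6, 21.7, 0, 0], [-1, -15.6, 21.7, 0, 0], [-1, -15.6, 21.7, 0, 0], [-1, -15.8, 21.9, 0, 0], [-1, 0, 0, 0, 0], [-1, 0, 0, 0, 0], [-1, 0, 0, -20, 0], [-1, 0, 0, -20, 0], [-1, 0, 0, -20, 0], [-1, 0, 0, -20, 0], [-1, 0, 0, -20, 0], [-1, 0, 0, -10, 0], [-1, 0, 0, 0, 0], [-0.5, 0, 0, 0, 0], [0, 0, 0, 0, 0], [0.2, 0, 0, 0, 0], [0.4, 0, 0, 0, 0], [0.5, 0, 0, 0, 0], [0.6, 0, 0, 0, 0]]]'

```text
clock: 15.95
position: [525.1, 439.8, 51.0]
ee_rot: [-0.603, 0.798, 0.0, 0.001]
contact_force: [-0.8, 0.1, 0.5]
gripper_width: 17.2
grasp_force: 0.0
```

drive_tool --plan '[[[0.7, 0, 0, 0, 0], [0.8, 0, 0, 0, 0], [1, 0, 0, 0, 0], [1, 0, 0, 0, 0], [1, 0, 0, 0, 0], [1, 0, 0, 0, 0]]]'

```text
clock: 16.45
position: [525.1, 439.8, 50.7]
ee_rot: [-0.603, 0.798, 0.0, 0.0]
contact_force: [-0.6, 0.6, 2.7]
gripper_width: 10.6
grasp_force: 58.5
```

Run:
```python
from h import *
s=read_state();print(s['position'],s['contact_force'])
p,d=get_image("scene");np.savez("scene5.npz",p=p,d=d)
cv2.imwrite("pics/s5.png",cv2.resize(p[60:320,340:600,::-1],None,fx=2.2,fy=2.2))
```

```text
[525.11595541 439.76829805  50.69083651] [-0.59547892  0.60129371  2.67303789]
```

View pics/s5.png

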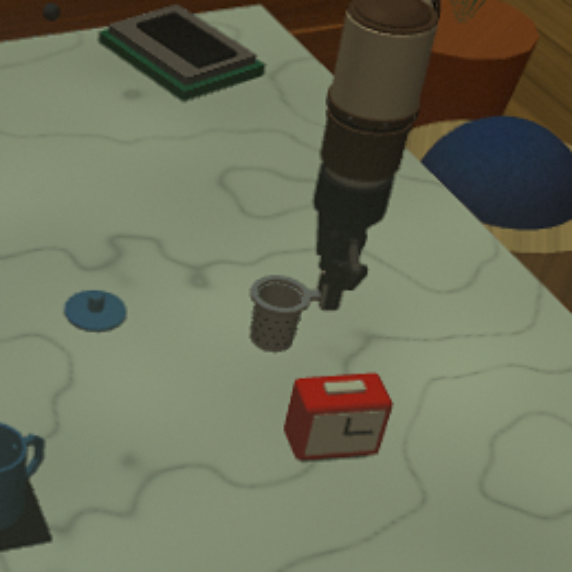

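drive_tool --plan '[[[1, 0, 0, 5, 0], [1, 0, 0, 15, 0], [1, 0, 0, 25, 0], [1, 0, 0, 30, 0], [1, 0, 0, 30, 0], [1, 0, 0, 25, 0], [1, 0.6, -14, 0, 0], [1, 1.3, -29, 0, -6.9], [1, 1.3, -29, 0, -6.9], [1, 1.3, -29, 0, -6.9], [1, 1.3, -29, 0, -6.9], [1, 1.3, -29, 0, -6.9], [1, 1.3, -29, 0, -6.9], [1, 1.3, -29, 0, -6.9], [1, 1.3, -29, 0, -6.9], [1, 1.3, -29, 0, -6.9], [1, 1.3, -29, 0, -6.9], [1, 1.3, -29, 0, -6.9], [1, 1.3, -29, 0, -6.9], [1, 1.3, -29, 0, -6.9]]]'

```text
clock: 18.17
position: [541.6, 46.8, 179.7]
ee_rot: [0.138, 0.99, -0.0, -0.001]
contact_force: [-0.0, -1.1, -1.4]
gripper_width: 10.4
grasp_force: 58.4
```

drive_tool --plan '[[[1, 1.2, -29, 0, 0], [1, 1.2, -29, 0, 0], [1, 1.2, -29, 0, 0], [1, 1.2, -29, 0, 0], [1, 1.2, -29, 0, 0], [1, 1.2, -29, 0, 0], [1, 1.2, -29, 0, 0], [1, 1.2, -29, 0, 0], [1, 1.2, -29, 0, 0], [1, 1.2, -29, 0, 0], [1, 1.2, -29, 0, 0], [1, 1.2, -29, 0, 0], [1, 1.2, -29, 0, 0], [1, 1.2, -29, 0, 0], [1, 1.2, -29, 0, 0], [1, 1.2, -29, 0, 0], [1, 1.6, -17.4, 0, 0], [1, 0, 0, 0, 0], [1, 0, 0, 0, 0], [1, 0, 0, 0, 0]]]'

```text
clock: 19.83
position: [562.7, -432.3, 179.4]
ee_rot: [0.135, 0.991, 0.001, -0.001]
contact_force: [0.1, 0.1, -0.5]
gripper_width: 10.1
grasp_force: 58.5
```

Run:
```python
from fit import *
s=read_state();print(s['position'],s['ee_rot'],s['contact_force'],s['gripper_width'])
for n in("top","scene"):
    p,d=get_image(n);np.savez(f"{n}6.npz",p=p,d=d);c=cloud(n,d)
    g=np.array([512.7,-418])+(np.array([2.8,-1.2])*(1 if n=='scene' else -1))
    e=g
    _,_,P=fit(n,d,e,66+130,8,36)
    for _ in range(4):
        Q=P[np.hypot(*(P-e).T)<36];cc,r=cv2.minEnclosingCircle(Q.astype(np.float32));e=np.array(cc)
    print(n,'mug',g,'collar',e.round(1),r,len(Q))
cv2.imwrite("pics/s6.png",cv2.resize(p[130:380,40:340,::-1],None,fx=2.2,fy=2.2))
```

```text
[ 562.7028498  -432.31432951  179.40006602] [ 1.35373678e-01  9.90794189e-01  5.27905983e-04 -7.50750603e-04] [ 0.06455418  0.08329044 -0.52101192] 10.136691429461788
top mug [ 509.9 -416.8] collar [ 511.5 -415.8] 34.6417350769043 302
scene mug [ 515.5 -419.2] collar [ 517.4 -415.8] 34.22548294067383 105
```

View pics/s6.png

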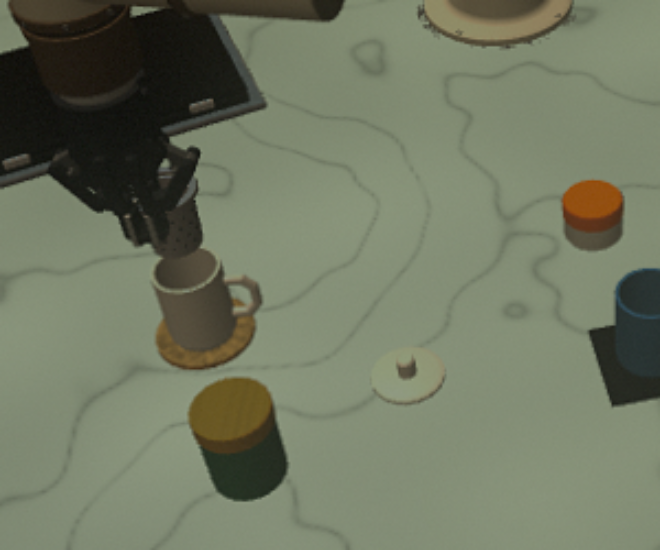

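drive_tool --plan '[[[1, -1.6, -1.5, 0, 0], [1, 0, 0, -10, 0], [1, 0, 0, -10, 0], [1, 0, 0, -8, 0], [1, 0, 0, -6, 0], [1, 0, 0, -4, 0], [1, 0, 0, -4, 0], [1, 0, 0, -3, 0], [1, 0, 0, 0, 0], [1, 0, 0, 0, 0]]]'

```text
clock: 20.77
position: [561.7, -434.5, 135.4]
ee_rot: [0.135, 0.991, -0.0, 0.0]
contact_force: [0.4, 0.1, -0.9]
gripper_width: 10.3
grasp_force: 58.5
```

Run:
```python
from fit import *
s=read_state();print(s['position'],s['contact_force'],s['wrist_torque'])
for n in("top","scene"):
    p,d=get_image(n);np.savez(f"{n}7.npz",p=p,d=d)
    g=np.array([512.7,-418])+(np.array([2.8,-1.2])*(1 if n=='scene' else -1));e=g
    _,_,P=fit(n,d,e,150,8,36)
    for _ in range(4):
        Q=P[np.hypot(*(P-e).T)<36];cc,r=cv2.minEnclosingCircle(Q.astype(np.float32));e=np.array(cc)
    print(n,'mug',g,'collar',e.round(1),r,len(Q))
```

```text
[ 561.74920213 -434.48741984  135.36642644] [ 0.39780982  0.13672887 -0.87810544] [-0.01887751 -0.03623616  0.01921096]
top mug [ 509.9 -416.8] collar [ 510.6 -418.6] 34.90004348754883 299
scene mug [ 515.5 -419.2] collar [ 515.3 -417.9] 33.98360824584961 94
```

drive_tool --plan '[[[1, 0, 0, -4, 0], [1, 0, 0, -6, 0], [1, 0, 0, -8, 0], [1, 0, 0, -8, 0], [1, 0, 0, -8, 0], [1, 0, 0, -6, 0], [1, 0, 0, -4, 0], [1, 0, 0, -2, 0], [1, 0, 0, -1, 0], [1, 0, 0, -1, 0], [1, 0, 0, -1, 0], [1, 0, 0, 0, 0], [1, 0, 0, 0, 0]]]'

```text
clock: 21.95
position: [561.8, -434.5, 86.7]
ee_rot: [0.135, 0.991, -0.0, 0.0]
contact_force: [-0.2, -0.2, -1.1]
gripper_width: 10.1
grasp_force: 58.5
```

drive_tool --plan '[[[1, 0, 0, -0.7, 0], [1, 0, 0, -0.6, 0], [1, 0, 0, -0.6, 0], [1, 0, 0, 0, 0], [1, 0, 0, 0, 0], [1, 0, 0, 0, 0]]]'

```text
clock: 22.45
position: [561.8, -434.5, 84.8]
ee_rot: [0.135, 0.991, -0.0, 0.0]
contact_force: [-1.1, 0.6, 1.8]
gripper_width: 10.5
grasp_force: 58.8
```

drive_tool --plan '[[[0.6, 0, 0, 0, 0], [0.4, 0, 0, 0, 0], [0.2, 0, 0, 0, 0], [0, 0, 0, 0, 0], [0, 0, 0, 0, 0], [0, 0, 0, 4, 0], [0, 0, 0, 10, 0], [0, 0, 0, 20, 0], [0, 0, 0, 30, 0], [0, 0, 0, 30, 0], [-0.4, 10, 30, 0, 6], [-0.4, 10, 30, 0, 6], [-0.4, 10, 30, 0, 6], [-0.4, 10, 30, 0, 6], [-0.4, 10, 30, 0, 6], [-0.4, 0, 0, 0, 6], [-0.4, 0, 0, 0, 6], [-0.4, 0, 0, 0, 0]]]'

```text
clock: 23.95
position: [612.3, -283.6, 179.8]
ee_rot: [-0.23, 0.973, -0.0, 0.001]
contact_force: [-0.3, 0.1, -0.5]
gripper_width: 59.7
grasp_force: 0.0
```

Run:
```python
from fit import *
s=read_state();print(s['position'],s['ee_rot'],s['joints'],s['gripper_width'])
for n in("top","scene"):
    p,d=get_image(n);np.savez(f"{n}8.npz",p=p,d=d)
    g=np.array([512.7,-418])+(np.array([2.8,-1.2])*(1 if n=='scene' else -1));e=g
    _,_,P=fit(n,d,e,100,6,36)
    for _ in range(4):
        Q=P[np.hypot(*(P-e).T)<36];cc,r=cv2.minEnclosingCircle(Q.astype(np.float32));e=np.array(cc)
    c=cloud(n,d);m=np.hypot(c[...,0]-e[0],c[...,1]-e[1])<33;z=c[...,2][m]
    print(n,'mug',g,'collar',e.round(1),r,len(Q),'top z',np.median(z[z>90]),handle(n,d,e,40,66,85,110))
a,b=[cv2.resize(np.load(f"{n}8.npz")['p'][s],(400,400)) for n,s in(("top",(slice(200,320),slice(400,520))),("scene",(slice(200,370),slice(60,230))))]
cv2.imwrite("pics/c8.png",np.hstack([a,b])[:,:,::-1])
```

```text
[ 612.30107691 -283.60802399  179.75286767] [-2.30436394e-01  9.73087034e-01 -4.53286184e-04  6.98262994e-04] [-1.94566985e-01  5.03663334e-01  6.81743665e-02  2.72260880e-04
 -1.13366077e+00 -9.11291991e-01] 59.72110625601401
top mug [ 509.9 -416.8] collar [ 510.6 -417. ] 35.161407470703125 274 top z 98.34407763558386 (np.float64(-18.31692466782583), np.int64(53))
scene mug [ 515.5 -419.2] collar [ 516.3 -419. ] 35.35063171386719 283 top z 96.9861199665145 (np.float64(-19.737614366268556), np.int64(67))
```

View pics/c8.png

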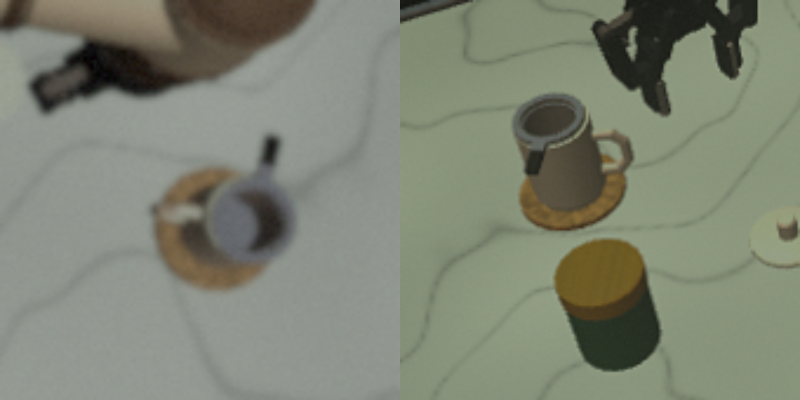

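Run:
```python
from m import *
for n,t in(("top",19),("scene",49)):
    p=np.load(n+"0.npz")['p'];h=hsv(cv2.GaussianBlur(p,(0,0),.8)).astype(int)
    m=(h[...,1]>=t)
    q=(629,-231) if n=='top' else (634,-233)
    full=ray(n,np.c_[np.tile(np.arange(640),480),np.repeat(np.arange(480),640)],12).reshape(480,640,2)
    m&=np.hypot(full[...,0]-q[0],full[...,1]-q[1])<46
    m=cv2.morphologyEx(m.astype(np.uint8),cv2.MORPH_OPEN,np.ones((3,3)))
    P,a=comp(n,m,12,q);e,r=cv2.minEnclosingCircle(P.astype(np.float32));el=cv2.fitEllipse(P.astype(np.float32));print(n,a,np.round(e,1),r,np.round(el[0],1),np.round(el[1],1))
```

```text
top 511 [ 632.2 -229.2] 37.02366256713867 [ 634.9 -229.4] [61.7 73.8]
scene 557 [ 634.2 -230.5] 36.98850631713867 [ 631.5 -228.9] [62.  72.6]
```

drive_tool --plan '[[[-0.4, 10.5, 27, 0, 0], [-0.4, 10.6, 27, 0, 0], [-0.4, 0, 0, -20, 0], [-0.4, 0, 0, -20, 0], [-0.4, 0, 0, -20, 0], [-0.4, 0, 0, -20, 0], [-0.4, 0, 0, -20, 0], [-0.4, 0, 0, -20, 0], [-0.4, 0, 0, -20, 0], [-0.4, 0, 0, -14, 0], [-0.4, 0, 0, -7, 0], [-0.4, 0, 0, -3.4, 0], [-0.2, 0, 0, 0, 0], [0, 0, 0, 0, 0], [0.2, 0, 0, 0, 0], [0.3, 0, 0, 0, 0], [0.4, 0, 0, 0, 0], [0.5, 0, 0, 0, 0], [0.6, 0, 0, 0, 0], [0.7, 0, 0, 0, 0]]]'

```text
clock: 25.72
position: [633.0, -230.4, 14.8]
ee_rot: [-0.229, 0.973, -0.0, 0.0]
contact_force: [-0.6, 0.6, 3.5]
gripper_width: 15.5
grasp_force: 58.5
```

drive_tool --plan '[[[0.8, 0, 0, 0, 0], [1, 0, 0, 0, 0], [1, 0, 0, 0, 0], [1, 0, 0, 0, 0]]]'

```text
clock: 26.05
position: [633.1, -230.4, 14.8]
ee_rot: [-0.229, 0.973, -0.0, 0.0]
contact_force: [-1.1, 1.3, 5.6]
gripper_width: 15.5
grasp_force: 58.7
```

Run:
```python
from h import *
s=read_state();print(s['position'],s['contact_force'])
p,d=get_image("scene");np.savez("scene9.npz",p=p,d=d)
cv2.imwrite("pics/s9.png",cv2.resize(p[170:340,140:340,::-1],None,fx=3,fy=3))
```

```text
[ 633.06880087 -230.37063334   14.7887157 ] [-1.09423136  1.34745814  5.61611318]
```

View pics/s9.png

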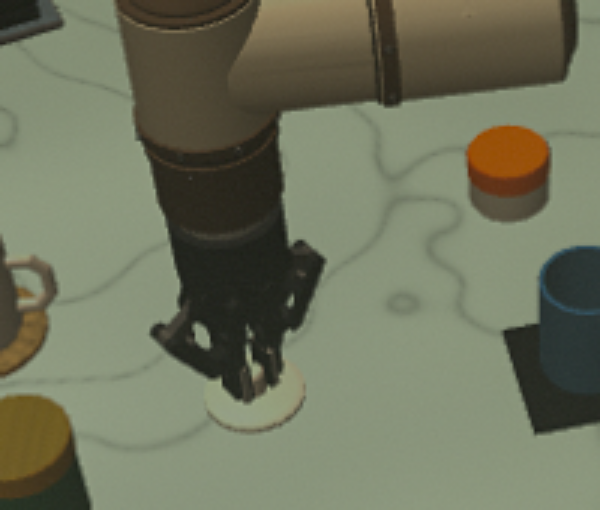

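drive_tool --plan '[[[1, 0, 0, 4, 0], [1, 0, 0, 10, 0], [1, 0, 0, 20, 0], [1, 0, 0, 25, 0], [1, 0, 0, 25, 0], [1, 0, 0, 25, 0], [1, 0, 0, 25, 0], [1, -6, -9.4, 6, 0], [1, -12, -18.8, 0, 0], [1, -12, -18.8, 0, 0], [1, -12, -18.8, 0, 0], [1, -12, -18.8, 0, 0], [1, -12, -18.8, 0, 0], [1, -12, -18.8, 0, 0], [1, -12, -18.8, 0, 0], [1, -12, -18.8, 0, 0], [1, -12, -18.8, 0, 0], [1, -5.4, -9, 0, 0], [1, 0, 0, 0, 0], [1, 0, 0, 0, 0]]]'

```text
clock: 27.77
position: [512.8, -418.2, 153.5]
ee_rot: [-0.228, 0.974, 0.0, -0.0]
contact_force: [0.0, 0.5, -0.7]
gripper_width: 15.4
grasp_force: 58.6
```

```bash
cat > lid.py <<'E'
from fit import *
import sys
def lid(tag,g,zt,blue=False):
    for n in("top","scene"):
        p,d=get_image(n);np.savez(f"{n}{tag}.npz",p=p,d=d)
        e=np.array(g)+(np.array([2.6,-1.2])*(1 if n=='scene' else -1));c=cloud(n,d);h=hsv(p).astype(int)
        m=(np.hypot(c[...,0]-e[0],c[...,1]-e[1])<46)&(abs(c[...,2]-zt)<9)
        m&=((h[...,0]>95)&(h[...,0]<125)&(h[...,1]>70)) if blue else (h[...,2]>95)
        m=cv2.morphologyEx(m.astype(np.uint8),cv2.MORPH_OPEN,np.ones((2,2)))
        v,u=np.nonzero(m);P=ray(n,np.c_[u,v],zt).astype(np.float32)
        hull=cv2.convexHull(P).reshape(-1,2) if len(P) else P
        if len(P)>20:
            q,r=cv2.minEnclosingCircle(P);s=least_squares(lambda x:np.hypot(*(hull-x).T)-36,e,loss='soft_l1')
            print(n,'target',e,'encl',np.round(q,1),round(r,1),'fit',s.x.round(1),len(P),'rows',v.min(),v.max(),u.min(),u.max())
E
python3 - <<'E'
from lid import *
s=read_state();print(s['position'],s['contact_force'],s['gripper_width'])
lid("10",(513.4,-418),152)
a,b=[cv2.resize(np.load(f"{n}10.npz")['p'][s],(400,400)) for n,s in(("top",(slice(200,320),slice(400,520))),("scene",(slice(170,340),slice(60,230))))]
cv2.imwrite("pics/c10.png",np.hstack([a,b])[:,:,::-1])
E
```

```text
[ 512.81702324 -418.15896694  153.46246275] [ 0.04255709  0.51339128 -0.65079356] 15.423659366755372
top target [ 510.8 -416.8] encl [ 505.9 -418.6] 36.0 fit [ 505.8 -418.9] 262 rows 251 279 468 494
scene target [ 516.  -419.2] encl [ 521.4 -417.2] 36.0 fit [ 520.4 -417.8] 401 rows 223 245 102 136
```

View pics/c10.png

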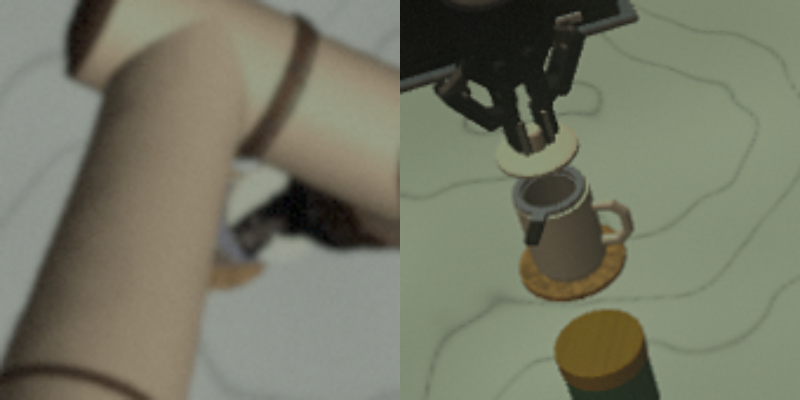

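drive_tool --plan '[[[1, 0, 0, -10, 0], [1, 0, 0, -10, 0], [1, 0, 0, -8, 0], [1, 0, 0, -4, 0], [1, 0, 0, 0, 0], [1, 0, 0, 0, 0], [1, 0, 0, 0, 0]]]'

```text
clock: 28.45
position: [513.7, -418.2, 122.3]
ee_rot: [-0.229, 0.973, -0.0, 0.0]
contact_force: [0.0, 0.4, -1.5]
gripper_width: 15.3
grasp_force: 58.6
```

Run:
```python
from fit import *
def meas(n,p,d,e,zt,band=9):
    c=cloud(n,d);h=hsv(p).astype(int)
    m=(np.hypot(c[...,0]-e[0],c[...,1]-e[1])<46)&(h[...,2]>95)&(c[...,2]>zt-band)&(c[...,2]<zt+9)
    if zt<20: m&=cv2.GaussianBlur(h[...,1].astype(np.float32),(0,0),.8)>48
    v,u=np.nonzero(cv2.morphologyEx(m.astype(np.uint8),cv2.MORPH_OPEN,np.ones((2,2))));P=ray(n,np.c_[u,v],zt).astype(np.float32)
    q,r=cv2.minEnclosingCircle(P);return np.round(q,1),round(r,1),P.min(0),P.max(0)
s=read_state();print(s['position'])
f=np.load("scene0.npz");print('table',meas("scene",f['p'],f['d'],(635,-231.6),12))
p,d=get_image("scene");np.savez("scene11.npz",p=p,d=d)
zt=s['position'][2]-14.8+12;print(zt,meas("scene",p,d,(516,-419.2),zt))
f=np.load("scene10.npz");print(meas("scene",f['p'],f['d'],(516,-419.2),150.7))
cv2.imwrite("pics/s11.png",cv2.resize(p[190:320,80:220,::-1],None,fx=4,fy=4,interpolation=cv2.INTER_CUBIC))
```

```text
[ 513.71122276 -418.16477009  122.30514975]
table (array([ 638.6, -230.6]), 36.7, array([ 602.0335 , -265.00055], dtype=float32), array([ 675.2542 , -194.71178], dtype=float32))
119.50514974971377 (array([ 521. , -418.1]), 36.5, array([ 494.84607, -450.9845 ], dtype=float32), array([ 555.4012 , -382.27826], dtype=float32))
(array([ 519.9, -417.5]), 36.1, array([ 491.19305, -451.28467], dtype=float32), array([ 555.3516 , -381.69302], dtype=float32))
```

View pics/s11.png

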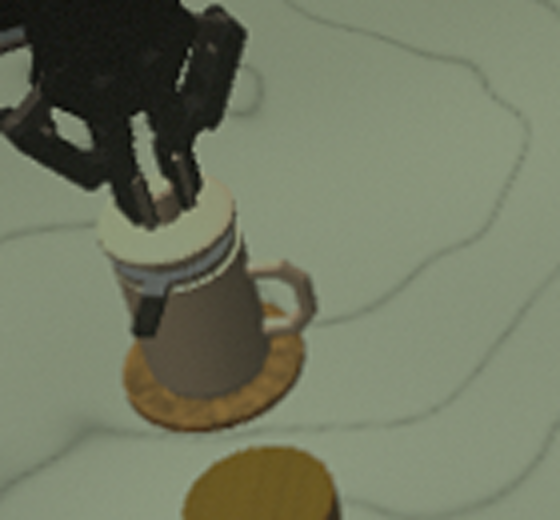

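drive_tool --plan '[[[1, -1, 0, -3, 0], [1, 0, 0, -3, 0], [1, 0, 0, -2, 0], [1, 0, 0, -2, 0], [1, 0, 0, -1, 0], [1, 0, 0, -1, 0], [1, 0, 0, -0.5, 0], [1, 0, 0, 0, 0], [1, 0, 0, 0, 0]]]'

```text
clock: 29.25
position: [512.4, -418.0, 109.6]
ee_rot: [-0.229, 0.973, -0.0, 0.0]
contact_force: [0.2, -0.1, -0.3]
gripper_width: 15.5
grasp_force: 58.6
```

drive_tool --plan '[[[1, 0, 0, -0.5, 0], [1, 0, 0, -0.5, 0], [1, 0, 0, 0, 0], [1, 0, 0, 0, 0]]]'

```text
clock: 29.58
position: [512.5, -418.0, 108.8]
ee_rot: [-0.229, 0.973, -0.0, 0.0]
contact_force: [-0.1, 0.8, 0.9]
gripper_width: 15.7
grasp_force: 58.8
```

drive_tool --plan '[[[0.6, 0, 0, 0, 0], [0.5, 0, 0, 0, 0], [0.4, 0, 0, 0, 0], [0.2, 0, 0, 0, 0], [0, 0, 0, 0, 0], [0, 0, 0, 0, 0], [0, 0, 0, 3, 0], [0, 0, 0, 7, 0], [0, 0, 0, 15, 0], [0, 0, 0, 20, 0], [0, 0, 0, 25, 0], [-0.4, -4.6, 30, 0, 0], [-0.4, -4.6, 30, 0, 0], [-0.4, -4.6, 30, 0, 0], [-0.4, -4.6, 30, 0, 0], [-0.4, -4.6, 30, 0, 0], [-0.4, -4.6, 30, 0, 0], [-0.4, -4.6, 30, 0, 0], [-0.4, -4.6, 30, 0, 0], [-0.4, -4.6, 30, 0, 0]]]'

```text
clock: 31.25
position: [470.8, -146.7, 179.5]
ee_rot: [-0.229, 0.973, -0.0, 0.001]
contact_force: [0.4, 0.0, 0.4]
gripper_width: 59.6
grasp_force: 0.0
```

Run:
```python
from lid import *
print(read_state()['position'],read_state()['joints'])
lid("12",(513.4,-418),106)
f=np.load("top12.npz");c=cloud("top",f['d']);m=np.hypot(c[...,0]-511,c[...,1]+417)<32;z=c[...,2][m];print(np.percentile(z,[5,25,50,75,97]))
a,b=[cv2.resize(np.load(f"{n}12.npz")['p'][s],(400,400)) for n,s in(("top",(slice(200,320),slice(400,520))),("scene",(slice(190,330),slice(70,210))))]
cv2.imwrite("pics/c12.png",np.hstack([a,b])[:,:,::-1])
```

```text
[ 470.83105937 -146.73011862  179.47634585] [ 2.80187315e-02  2.07842910e-01 -3.86520698e-01  2.55282797e-04
 -9.74812369e-01 -1.13727376e+00]
top target [ 510.8 -416.8] encl [ 509.5 -420.2] 38.8 fit [ 506.8 -420.1] 609 rows 251 281 463 491
scene target [ 516.  -419.2] encl [ 520.1 -418.3] 37.2 fit [ 518.8 -418.7] 521 rows 238 261 107 140
[ 24.98291442 101.71071621 105.38262422 107.90741744 126.06596423]
```

View pics/c12.png

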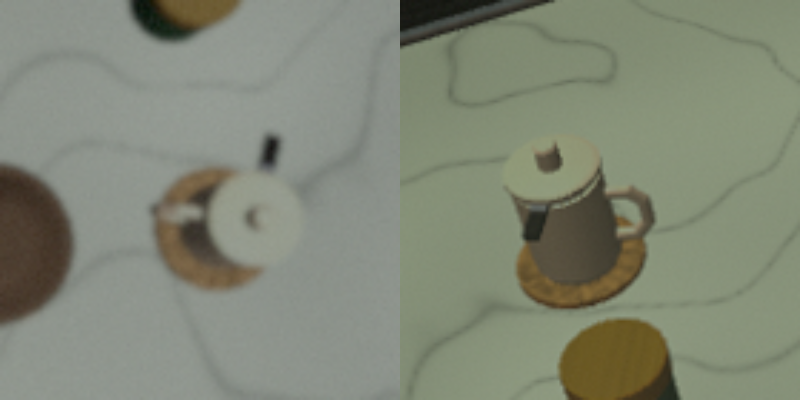

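drive_tool --plan '[[[-0.4, -4.6, 29.7, 0, 0], [-0.4, -4.6, 29.7, 0, 0], [-0.4, -4.6, 29.7, 0, 0], [-0.4, -4.6, 29.7, 0, 0], [-0.4, -4.6, 29.7, 0, 0], [-0.4, -4.6, 29.7, 0, 0], [-0.4, -4.6, 29.7, 0, 0], [-0.4, -4.6, 29.7, 0, 0], [-0.4, -4.6, 29.7, 0, 0], [-0.4, -4.6, 29.7, 0, 0], [-0.4, -4.6, 29.7, 0, 0], [-0.4, -4.4, 29.3, 0, 0], [-0.4, 0, 0, -20, 0], [-0.4, 0, 0, -20, 0], [-0.4, 0, 0, -20, 0], [-0.4, 0, 0, -20, 0], [-0.4, 0, 0, -20, 0], [-0.4, 0, 0, -20, 0], [-0.4, 0, 0, 0, 0], [-0.4, 0, 0, 0, 0]]]'

```text
clock: 33.02
position: [416.3, 207.7, 58.5]
ee_rot: [-0.229, 0.973, -0.001, -0.001]
contact_force: [-0.0, 0.1, 0.2]
gripper_width: 59.8
grasp_force: 0.0
```

drive_tool --plan '[[[-0.4, 0, 0, -18, 0], [-0.4, 0, 0, -14, 0], [-0.4, 0, 0, -8, 0], [-0.4, 0, 0, -4, 0], [-0.4, 0, 0, 0, 0], [-0.2, 0, 0, 0, 0], [0, 0, 0, 0, 0], [0.2, 0, 0, 0, 0], [0.3, 0, 0, 0, 0], [0.4, 0, 0, 0, 0], [0.5, 0, 0, 0, 0], [0.6, 0, 0, 0, 0], [0.7, 0, 0, 0, 0], [0.8, 0, 0, 0, 0], [1, 0, 0, 0, 0], [1, 0, 0, 0, 0], [1, 0, 0, 0, 0]]]'

```text
clock: 34.43
position: [416.2, 208.3, 15.0]
ee_rot: [-0.229, 0.973, 0.0, 0.0]
contact_force: [-1.9, 0.8, 5.2]
gripper_width: 15.9
grasp_force: 58.5
```

drive_tool --plan '[[[1, 0, 0, 4, 0], [1, 0, 0, 10, 0], [1, 0, 0, 20, 0], [1, 0, 0, 25, 0], [1, 0, 0, 25, 0], [1, 0, 0, 25, 0], [1, 10, -8, 25, 0], [1, 20, -16, 6, 0], [1, 20, -16, 0, 0], [1, 20, -16, 0, 0], [1, 20, -16, 0, 0], [1, 20, -16, 0, 0], [1, 20, -16, 0, 0], [1, 20, -16, 0, 0], [1, 20, -16, 0, 0], [1, 20, -16, 0, 0], [1, 20, -16, 0, 0], [1, 20, -16, 0, 0], [1, 20, -16, 0, 0], [1, 16.3, -14.4, 0, 0]]]'

```text
clock: 36.1
position: [682.9, -7.7, 153.6]
ee_rot: [-0.228, 0.974, 0.0, -0.001]
contact_force: [-0.5, 0.3, -0.9]
gripper_width: 15.4
grasp_force: 58.7
```

drive_tool --plan '[[[1, 10, -8, 0, 0], [1, 0, 0, -10, 0], [1, 0, 0, -10, 0], [1, 0, 0, -8, 0], [1, 0, 0, -4, 0], [1, 0, 0, 0, 0], [1, 0, 0, 0, 0], [1, 0, 0, 0, 0]]]'

```text
clock: 36.77
position: [692.4, -13.9, 123.2]
ee_rot: [-0.229, 0.973, -0.0, 0.0]
contact_force: [-0.2, 0.3, -0.2]
gripper_width: 15.0
grasp_force: 58.7
```

Run:
```python
from fit import *
def meas(n,p,d,e,zt):
    c=cloud(n,d);h=hsv(p).astype(int)
    m=(np.hypot(c[...,0]-e[0],c[...,1]-e[1])<46)&(h[...,0]>95)&(h[...,0]<125)&(h[...,1]>70)&(abs(c[...,2]-zt)<9)
    v,u=np.nonzero(cv2.morphologyEx(m.astype(np.uint8),cv2.MORPH_OPEN,np.ones((2,2))));P=ray(n,np.c_[u,v],zt).astype(np.float32)
    if len(P)<9: return None
    q,r=cv2.minEnclosingCircle(P);return np.round(q,1),round(r,1),P.min(0),P.max(0)
s=read_state();print(s['position']);zt=s['position'][2]-15+12
for n,o in(("top",-1),("scene",1)):
    o=o*np.array([2.6,-1.2])
    f=np.load(n+"0.npz");print('table',meas(n,f['p'],f['d'],np.array((416,208))+o,12))
    p,d=get_image(n);np.savez(n+"13.npz",p=p,d=d);print(zt,meas(n,p,d,s['position'][:2]+o,zt))
cv2.imwrite("pics/s13.png",cv2.resize(p[190:330,260:400,::-1],None,fx=4,fy=4,interpolation=cv2.INTER_CUBIC))
```

```text
[692.40797104 -13.88139507 123.15303787]
table (array([410.8, 207.1]), 33.4, array([379.44016, 174.15367], dtype=float32), array([442.12436, 239.47147], dtype=float32))
120.15303786743915 (array([675.1, -18.3]), 31.0, array([653.62256 , -48.124065], dtype=float32), array([683.63544 ,  11.605799], dtype=float32))
table (array([424.2, 207.1]), 34.1, array([390.46002, 173.63826], dtype=float32), array([456.39795, 240.86816], dtype=float32))
120.15303786743915 (array([700. , -15.4]), 35.4, array([672.6258  , -50.170273], dtype=float32), array([732.8087,  18.1394], dtype=float32))
```

View pics/s13.png

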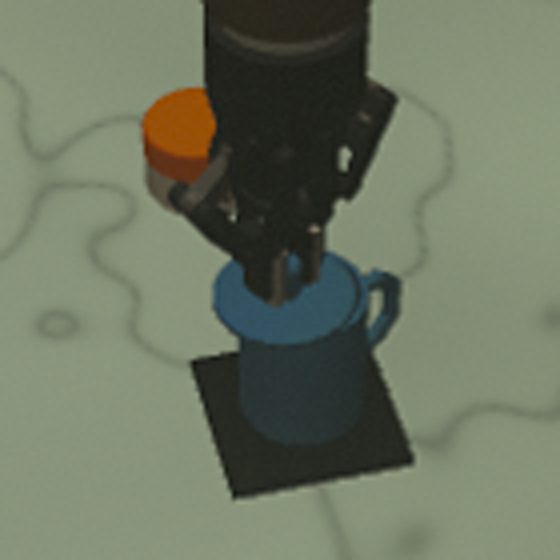

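drive_tool --plan '[[[1, -5, 4, 0, 0], [1, -10, 8, 0, 0], [1, -5, 4, 0, 0], [1, 0, 0, 0, 0], [1, 0, 0, 0, 0], [1, 0, 0, 0, 0]]]'

```text
clock: 37.37
position: [672.6, 1.6, 122.9]
ee_rot: [-0.229, 0.973, -0.0, 0.0]
contact_force: [-0.3, -0.1, -1.3]
gripper_width: 15.6
grasp_force: 58.7
```

Run:
```python
from fit import *
def meas(n,p,d,e,zt):
    c=cloud(n,d);h=hsv(p).astype(int)
    m=(np.hypot(c[...,0]-e[0],c[...,1]-e[1])<46)&(h[...,0]>95)&(h[...,0]<125)&(h[...,1]>70)&(abs(c[...,2]-zt)<9)
    v,u=np.nonzero(cv2.morphologyEx(m.astype(np.uint8),cv2.MORPH_OPEN,np.ones((2,2))));P=ray(n,np.c_[u,v],zt).astype(np.float32)
    q,r=cv2.minEnclosingCircle(P);return np.round(q,1),round(r,1),P.min(0),P.max(0)
s=read_state();print(s['position'],s['contact_force']);zt=s['position'][2]-15+12
p,d=get_image("scene");np.savez("scene14.npz",p=p,d=d);print(zt,meas("scene",p,d,s['position'][:2]+[2.6,-1.2],zt))
cv2.imwrite("pics/s14.png",cv2.resize(p[190:330,260:400,::-1],None,fx=4,fy=4,interpolation=cv2.INTER_CUBIC))
```

```text
[672.60129572   1.60556659 122.8568827 ] [-0.33721435 -0.08361203 -1.26779163]
119.85688270176709 (array([679. ,  -1.7]), 35.0, array([650.08246 , -35.435486], dtype=float32), array([713.4355  ,  32.561943], dtype=float32))
```

View pics/s14.png

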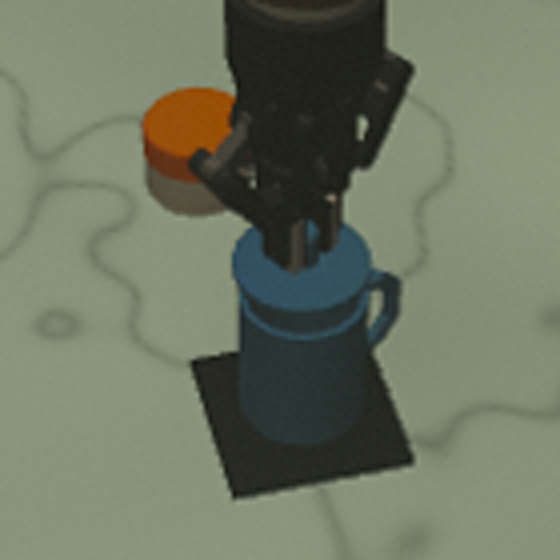

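drive_tool --plan '[[[1, 0, 0.6, -4, 0], [1, 0, 0, -4, 0], [1, 0, 0, -3, 0], [1, 0, 0, -2, 0], [1, 0, 0, -1.5, 0], [1, 0, 0, -1.5, 0], [1, 0, 0, -1, 0], [1, 0, 0, -1, 0], [1, 0, 0, -1, 0], [1, 0, 0, 0, 0], [1, 0, 0, 0, 0]]]'

```text
clock: 38.33
position: [672.3, 2.2, 103.5]
ee_rot: [-0.229, 0.973, -0.0, 0.0]
contact_force: [0.2, 0.5, -0.8]
gripper_width: 15.5
grasp_force: 58.7
```

Plug is inside the mouth with no side load; the last millimetre and release.

drive_tool --plan '[[[1, 0, 0, -0.5, 0], [1, 0, 0, -0.4, 0], [1, 0, 0, 0, 0], [1, 0, 0, 0, 0]]]'

```text
clock: 38.67
position: [672.5, 2.2, 103.1]
ee_rot: [-0.229, 0.973, -0.0, 0.0]
contact_force: [-0.3, 0.3, 1.3]
gripper_width: 15.4
grasp_force: 59.0
```

drive_tool --plan '[[[0.6, 0, 0, 0, 0], [0.5, 0, 0, 0, 0], [0.4, 0, 0, 0, 0], [0.2, 0, 0, 0, 0], [0, 0, 0, 0, 0], [0, 0, 0, 0, 0], [0, 0, 0, 3, 0], [0, 0, 0, 7, 0], [0, 0, 0, 15, 0], [0, 0, 0, 25, 0], [0, 0, 0, 25, 0], [0, 0, 0, 25, 0], [0, -25, -20, 0, 0], [0, -25, -20, 0, 0], [0, -25, -20, 0, 0], [0, -25, -20, 0, 0], [0, -20, -20, 0, 0], [0, -20, -20, 0, 0], [0, 0, 0, 0, 0], [0, 0, 0, 0, 0]]]'

```text
clock: 40.33
position: [531.8, -118.7, 203.9]
ee_rot: [-0.228, 0.974, -0.0, 0.001]
contact_force: [0.4, -0.1, -0.2]
gripper_width: 42.7
grasp_force: 0.0
```

Run:
```python
from h import *
s=read_state();print(s['position'],s['contact_force'])
p,d=get_image("scene");q,e=get_image("top")
cv2.imwrite("pics/c15.png",np.hstack([cv2.resize(q[170:320,260:500],(400,250),interpolation=cv2.INTER_CUBIC),cv2.resize(p[180:380,70:390],(400,250),interpolation=cv2.INTER_CUBIC)])[:,:,::-1])
c=cloud("top",e)
for g in((670,2.5),(510,-417)):
    r=np.hypot(c[...,0]-g[0],c[...,1]-g[1]);m=(r>12)&(r<32);print(np.percentile(c[...,2][m],[10,50,90]))
```

```text
[ 531.82950499 -118.68219615  203.93888458] [ 0.4178858  -0.06082524 -0.22681293]
[ 95.93093897  99.59716403 102.74971241]
[ 38.79526426 104.59275769 108.65654275]
```

View pics/c15.png

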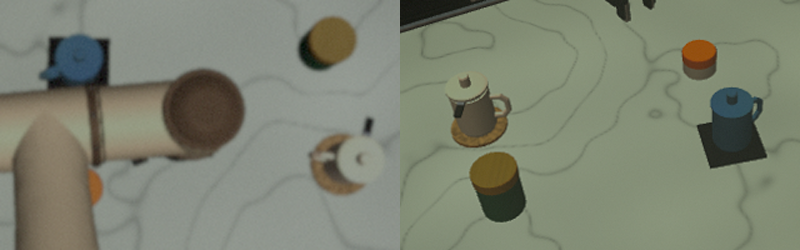

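Both mugs are on their coasters with level, seated lids (blue lid top about 100 mm, white about 106 mm), the infuser handle shows under the white lid, and the gripper is clear.

```bash
python3 -c "
from bench import *
print(job_done())"
```

```text
the job is handed in; nothing more can be done
None
```

The tea is set out and the job handed in at about 40 s of the 138 s allowed: both mugs upright on their coasters, the infuser fully home in the white mug, and each mug covered by its own lid. The gripper is open and clear, and I never moved or gripped the jar, clock or tin.

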